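Display the teal wax panel on the table easel

TASK

Take the teal painted panel out of the drying rack and put it on the table easel, painted face outward. Stand it on the easel's ledge, flat against both leaning rails and slid along the ledge until its side edge is flush against the brass stop, then let go and leave it there. The wax is fresh: lower it gently onto the ledge rather than letting it drop, do not press it hard against the easel, and leave the other panels and the things on the table where they are.

Things in the scene. Friction and masses are not known exactly. Their poses are not given: they have to be found in the camera images.
- panel_teal: Rigid wax painting with teal edges; face cream and teal, dark trees, a copper-brown band. 14 mm thick (x), 150 wide (y), 120 high (z), 0.13 to 0.25 kg. Origin: centre of its bottom edge; x out of the painted face, z up to its top edge. Starts upright in one of the rack's three slots, face away from the robot (roughly +x). Can be gripped across its thickness at the top edge.
- teal_face (a point): Centre of the teal panel's painted face, (7, 0, 60) mm in the panel's frame.
- teal_top (a point): Centre of the teal panel's top edge, (0, 0, 120) mm in the panel's frame.
- rack: Fixed wooden drying rack, 215 (x) by 130 mm (y), base 10 mm thick; origin centre of underside. Three slots at x = -65, 0, +65 mm, each 18 mm wide between two 6 mm fins that run along y and reach 55 mm above the table, open at both ends. A panel stands in each on the base, top at 130 mm, about 50 mm free between neighbours.
- easel_frame: Leaning part of the fixed wooden table easel. It faces away from the robot; its top leans 30 deg from vertical towards the robot. Origin: foot of the back plane, centre, 12 mm above the table. x: normal of the back plane, outward and upward from its face; y: along the ledge; z: up the slope. Behind it, struts and runners reach 155 mm towards the robot. Panel home: its origin at x 7, y -5 mm.
- rail_top (a point): Point between the tops of the easel's two rails, (0, 0, 165) mm in easel_frame, same axes. The rails' fronts are the back plane x = 0; each is 22 mm wide, 14 thick, centred at y = +51 and -51 mm, z 0 to 165 mm. The 80 mm gap between them is open but for a crossbar at z 56 to 74 mm, so above that a finger can pass behind a panel.
- ledge_lowest (a point): Point (0, 0, 20) mm in easel_frame: lowest place of the ledge floor. The ledge is clamped at an unreported height, its floor anywhere at z 20 to 70 mm: find it by touch or sight. It stands square to the back plane, floor 24 mm deep (x 0 to 24), y -95 to 95, then a lip 6 mm thick, 6 mm above the floor. It holds firm (slips only above 80 N).
- stop_face (a point): Point on the plane of the brass stop, (12, -80, 50) mm in easel_frame, same axes. The stop is a fixed block 10 mm thick on the ledge's -y end; its flat face looks to +y at y = -80 mm; 60 mm tall above the ledge floor wherever the ledge is, 24 mm deep.
- panel_orange: Bystander panel with orange edges, same size and axes as the teal one, in another slot of the rack.
- panel_plum: Bystander panel with dark plum edges, same size and axes as the teal one, in another slot of the rack.
- foil_tray: Bystander: empty aluminium tray with a yellow-stained floor, 95 x 65 x 30 mm, on the table beyond the gap between rack and easel. Origin: centre of its underside.
- ink_jar: Bystander: small jar with black cap, 42 mm across, 60 mm tall, between rack and easel on the robot's side. Origin: centre of its underside.
- water_bottle: Bystander: bottle 72 mm across, 200 mm tall, to the right of the easel. Origin: centre of its underside.
- brush: Bystander: brush 180 mm long, lying flat beyond the easel.
- brush_mug: Bystander: blue mug 72 mm across, 90 mm tall, left of the rack. Origin: centre of its underside.
Mind the look-alikes: they are no part of the job. Of the things that look like the part that bears easel_frame, the smaller one is meant.

How it is judged:
By the outcome, as a careful person would: the job done as asked, in the order asked, and still so for the second after the job is handed in, with the robot touching nothing.
It also fails if it takes over 53 s, if anything falls off the work surface, if the arm or the gripper's body presses on something with over 40 N, if the wrist force passes 120 N, or if a joint passes its speed limit or range.

ROBOT

A 6-joint arm with a two-finger parallel gripper is mounted at the origin on the work surface. World frame = base frame: x ahead of the robot, y to its left, z up, the work surface at z = 0. Lengths are in mm, angles in degrees, forces in N, time in s.
With the tool pointing down it reaches from about 300 to 850 mm from the base axis. Payload 4.2 kg.
Tool frame: the origin (TCP) lies midway between the tips of the shut fingers; the grasp point (between the pads) lies 19 mm behind it; z points along the fingers, y is the line along which they close (so a half turn about z gives the same grasp; the last joint's range is limited). The gripper opens to 91 mm and grips with 3 to 60 N. Pads are 32 mm wide; open, the fingers measure 118 mm over their backs; the gripper's body (76 mm by 178 mm) begins 60 mm behind the grasp point.
Start: joints at [73.682, 18.312, 89.639, -0, 72.044, -1.146], TCP at [150.489, 554.974, 213.976] pointing down, gripper open.
Joint ranges: [-177.97, 177.97], [-48.28, 115.42], [12.27, 149.76], [-77.06, 257.06], [2.81, 150.46], [-146.56, 146.56]. Speed limits (degrees/s): [147.25, 147.25, 180, 180, 180, 180].

INTERFACE

Orientations are given as [roll, pitch, yaw] about the fixed x, y, z axes, in that order (R = Rz(yaw) Ry(pitch) Rx(roll)).
In Python, from workcell import state, grab_frame, camera_model, workorder gives the robot as it stands.
- The arm moves only by the tool carry_out, never from a script. Its argument "commands" is a list of rows, each a list of 7 numbers: the turn, a rotation vector about the tool's x, y, z in degrees, then the shift along the tool's x, y, z in mm, then the opening, from -1 (shut) to 1 (fully open). In form: [[ax, ay, az, dx, dy, dz, hand], ...]. A call has 1 to 20 rows; each row is the pose to reach, as a shift and turn from the pose commanded when the call began, along the tool's axes at that moment; what a row does not reach only later rows make up. A row lasts 1/10 s, in which the tool goes at most 50 mm and 8.59 degrees, less where a joint would pass 70% of its speed; a pose out of reach is approached as far as the arm can. A call with a gripper value outside its range is refused whole. The fingers move at their own pace and stop on an object; "force" is the grip in N (left out, the last holds). Time passes only in rows, so rows that repeat a pose let the fingers close. It gives the time, the measured TCP pose, the force, the opening and the grip force at its end, in the units of the state.
- state(): the state, without advancing time (a new reading comes with each control period).
- grab_frame(name): name is "side" or "top"; returns the picture (480x640x3 uint8, red, green, blue); there is no depth.
- camera_model(name): a dict with "fx", "fy", "cx", "cy" (pixels), "origin" and "rotation" of the camera in the world. Camera axes: x right, y up, looking along -z (the intrinsics and any distortion apply to the point x, -y, -z); pixel columns grow to the right and rows downward; lengths in mm; the calibration is good to about 2 mm. A picture is of the moment at which its call begins. camera_model takes no time and is no camera call.
- workorder.job_done(): hands the job in; it is judged then, once.
The state is a dict: "time_s": time; "qpos": joint angles; "qvel": joint speeds; "effort": joint torques, N m; "ee_pos": TCP position; "ee_rot": TCP orientation; "force": force on the tool from outside, world axes, zero at the start; "torque": the same for the moment, N m; "gripper_width": finger opening in mm; "gripper_force": force on a finger pad.
Only numpy, scipy, OpenCV 4.12 (cv2) and the standard library are available. Lean on these libraries where they do the work, as an engineer would, in place of code of your own. Each camera call takes 0.05 s, during which the arm holds its last target. There are 200 camera calls.

## Working session

There is one attempt and no reset: what is moved stays moved. The work goes in short steps, Python scripts to look and compute and a tool call to move; the robot and the scene stay as the last step left them, time stands still between calls to the robot, and variables do not carry over. Pictures are saved under pics/ and viewed, at most 10 in all, crops included, and the job is handed in when it is done.

Besides the shell and the picture viewer there is one more tool, called as name(argument=value, ...), one argument or row to a line, values as JSON. carry_out: Moves the arm, as the interface text tells. Its arguments: {"type":"object","properties":{"commands":{"type":"array"},"force":{"type":"number"}},"required":["commands"]}

```bash
mkdir -p pics; ls
python3 - <<'E'
from workcell import state, grab_frame, camera_model
import cv2
for n in("side","top"):
    cv2.imwrite(f"pics/{n}0.png",grab_frame(n)[:,:,::-1]); print(n,camera_model(n))
print(state())
E
```

```text
pics
side {'fx': 568.4506457082985, 'fy': 568.4506457082985, 'cx': 325.92356773793017, 'cy': 237.81435763815912, 'origin': array([  316.85927534, -1057.23326847,   822.43376193]), 'rotation': array([ 56.93197095,   0.93031415, -13.22479182])}
top {'fx': 447.24870548041054, 'fy': 447.24870548041054, 'cx': 323.31476470181286, 'cy': 239.63676795721221, 'origin': array([ 405.19023239,   10.56776024, 1082.78671999]), 'rotation': array([  9.16027897,  -1.11452855, -91.38763651])}
{'time_s': 0.1, 'qpos': array([ 7.36828308e+01,  1.83489004e+01,  8.96996325e+01, -1.24541068e-03,
        7.20447950e+01, -1.14419909e+00]), 'qvel': array([ 0.03764113, -0.13059188, -0.20035343, -0.03107464,  0.05485387,
        0.02546343]), 'effort': array([ 2.07475678e-03, -4.13330376e+01, -2.32508093e+01,  7.30226515e-02,
        4.22166951e-02, -6.70569989e-05]), 'ee_pos': array([150.35766663, 554.5189563 , 213.1936502 ]), 'ee_rot': array([-1.79906667e+02, -6.79744769e-04,  1.64827414e+02]), 'force': array([-0.07540038, -0.16255683,  0.94240919]), 'torque': array([ 0.00822702, -0.03363589, -0.02785767]), 'gripper_force': 0.0, 'gripper_width': 91.20047669033285}
```

View pics/side0.png

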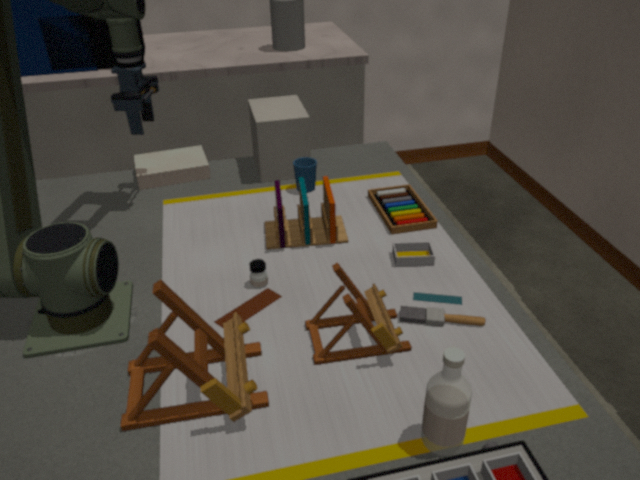

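View pics/top0.png

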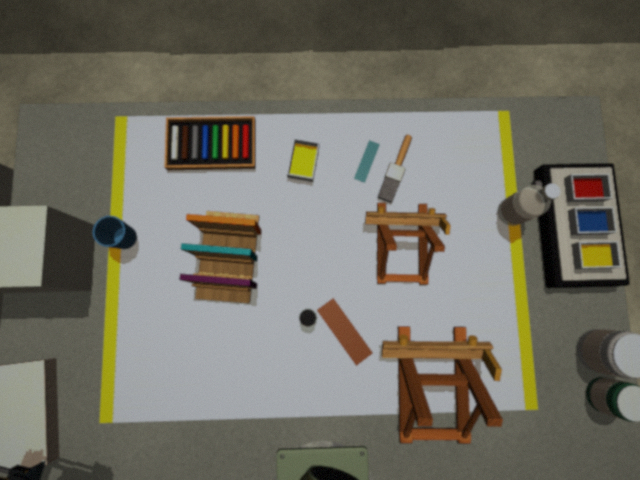

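The teal panel is in the middle slot (top view about (218,250)). The smaller easel is the far one: top (405,245), side (360,320). I'll zoom in on both.

```bash
cat > h.py <<'E'
import numpy as np, cv2
from scipy.spatial.transform import Rotation as R
from workcell import state, grab_frame, camera_model
def cam(n):
    c=camera_model(n); return c,np.array(c["origin"]),R.from_euler("xyz",c["rotation"],degrees=True).as_matrix()
def ray(n,u,v):
    c,o,M=cam(n); d=M@np.array([(u-c["cx"])/c["fx"],-(v-c["cy"])/c["fy"],-1.]); return o,d/np.linalg.norm(d)
def onz(n,u,v,z):
    o,d=ray(n,u,v); return o+d*(z-o[2])/d[2]
def tri(p,q):
    o1,d1=ray("side",*p); o2,d2=ray("top",*q)
    A=np.array([d1,-d2]).T; s=np.linalg.lstsq(A,o2-o1,rcond=None)[0]
    a,b=o1+d1*s[0],o2+d2*s[1]; return (a+b)/2,np.linalg.norm(a-b)
def proj(n,P):
    c,o,M=cam(n); p=M.T@(np.asarray(P,float)-o); return np.array([c["cx"]+c["fx"]*p[0]/-p[2],c["cy"]-c["fy"]*p[1]/-p[2]])
def fit(D):  # easel (x,y,z,yaw) and panel by landmarks elsewhere
    pass
def crop(img,x,y,w,h,s): return cv2.resize(img[y:y+h,x:x+w],None,fx=s,fy=s,interpolation=cv2.INTER_CUBIC)
E
python3 - <<'E'
from h import *
print(camera_model("top").keys())
t=cv2.imread("pics/top0.png");s=cv2.imread("pics/side0.png")
a=np.hstack([crop(t,360,195,100,100,4),crop(s,300,260,100,100,4)])
b=np.hstack([crop(t,172,205,100,50,4),crop(s,260,173,100,50,4)])
cv2.imwrite("pics/c1.png",cv2.convertScaleAbs(np.vstack([a,b]),alpha=1.3))
# teal mask
for n,im,box in(("top",t,(170,230,100,40)),("side",s,(260,170,100,80))):
    x,y,w,h=box; hsv=cv2.cvtColor(im,cv2.COLOR_BGR2HSV)[y:y+h,x:x+w]
    m=cv2.inRange(hsv,(80,100,40),(100,255,255)); 
    c=max(cv2.findContours(m,0,2)[0],key=cv2.contourArea)
    print(n,cv2.contourArea(c),cv2.minAreaRect(c+np.array([x,y])),(cv2.approxPolyDP(c,2,True)+[x,y]).reshape(-1,2).tolist())
E
```

```text
dict_keys(['fx', 'fy', 'cx', 'cy', 'origin', 'rotation'])
top 376.0 ((215.97586059570312, 249.28965759277344), (70.25648498535156, 6.560593128204346), 4.763641834259033) [[181, 246], [188, 250], [250, 255], [251, 252], [249, 249], [189, 244]]
side 267.5 ((305.33489990234375, 208.67796325683594), (68.72862243652344, 8.676475524902344), 82.14668273925781) [[298, 175], [297, 180], [305, 207], [305, 238], [308, 243], [305, 194], [307, 189], [305, 178]]
```

View pics/c1.png

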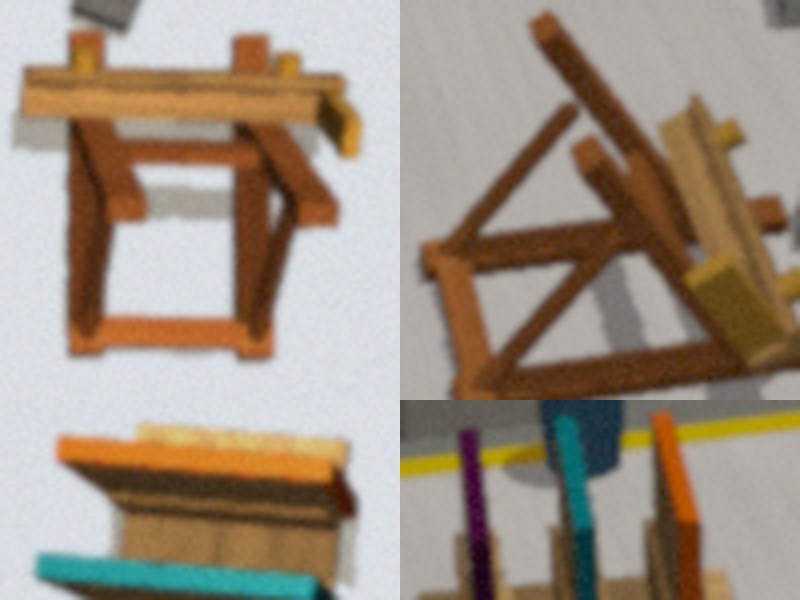

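Zoomed top view: rail-top front edges are at about (391.5,244.2) and (439,246). In the side view they are at (338,266.3) and (349.2,297.7). The brass stop is at the right end, so −y is to the right as expected.

Run:
```python
from h import *
np.set_printoptions(precision=1,suppress=True)
zt=12+165*np.cos(np.pi/6)
for nm,p,q in(("L",(338,266.3),(391.5,244.2)),("R",(349.2,297.7),(439,246))):
    print(nm,tri(p,q),onz("top",*q,zt),onz("side",*p,zt))
L=(onz("top",391.5,244.2,zt)+onz("side",338,266.3,zt))/2; Rr=(onz("top",439,246,zt)+onz("side",349.2,297.7,zt))/2
print("len",np.linalg.norm(L-Rr),"yaw",np.degrees(np.arctan2(-(L-Rr)[0],(L-Rr)[1])))
m=(L+Rr)/2; y=(L-Rr);y/=np.linalg.norm(y)
n=np.cross(y,[0,0,1]); c,s=np.cos(np.pi/6),.5
X=c*n+s*np.array([0,0,1]);Z=-s*n+c*np.array([0,0,1]);O=m-165*Z
E=np.array([X,y,Z]).T; print("O",O,"\n",E)
def loc(n,u,v,ax,val):
    o,d=ray(n,u,v); o=E.T@(o-O); d=E.T@d; return o+d*(val-o[ax])/d[ax]
f=lambda z,tp:(360+z[0]/4,195+z[1]/4) if tp=="top" else (300+(z[0]-400)/4,260+z[1]/4)
print("stop outer face, plane y=-90 (side): top-back, top-front, bot-front, bot-back")
for z in((688,277),(727,253),(792,343),(752,363)): print(loc("side",*f(z,"side"),1,-90))
print("ledge lip front top edge L/R ends, top view, plane x=30")
for z in((25,68),(345,77)): print(loc("top",*f(z,"top"),0,30))
print("ledge back edge x=0: top");
for z in((22,115),(318,122)): print(loc("top",*f(z,"top"),0,0))
print("stop top view right edge plane y=-90")
for z in((360,130),(350,155)): print(loc("top",*f(z,"top"),1,-90))
print("panel",onz("top",216,249.3,130))
for q in((181.5,246.5),(250.5,252.3)):print(onz("top",*q,130))
print("side ends",onz("side",306,177,130))
```

```text
L (array([ 542.6, -155.5,  148.4]), np.float64(0.017559637378688236)) [ 541.6 -154.4  154.9] [ 540.4 -164.2  154.9]
R (array([ 537.5, -256.8,  147.8]), np.float64(1.7833853591335287)) [ 535.6 -254.6  154.9] [ 536.1 -265.2  154.9]
len 100.75754886736283 yaw -2.911788176420964
O [ 620.8 -213.8   12. ] 
 [[ 0.9  0.1 -0.5]
 [-0.   1.   0. ]
 [ 0.5  0.   0.9]]
stop outer face, plane y=-90 (side): top-back, top-front, bot-front, bot-back
[  5.  -90.  100.1]
[ 26.6 -90.  101. ]
[ 24.9 -90.   28.7]
[  3.3 -90.   30.3]
ledge lip front top edge L/R ends, top view, plane x=30
[30.  98.6 36.9]
[ 30.  -90.4  35.5]
ledge back edge x=0: top
[ 0.  98.1 34.3]
[  0.  -79.4  30.9]
stop top view right edge plane y=-90
[ 12.1 -90.   78.9]
[ -7.5 -90.   67. ]
panel [542.3 218.5 130. ]
[549.9 292.1 130. ]
[534.2 144.9 130. ]
side ends [565.9 284.5 130. ]
```

Run:
```python
from h import *
np.set_printoptions(precision=1,suppress=True)
for p,q in(((301.5,177.5),(181.5,246.5)),((305.75,205.8),(250.5,252.3))): print(tri(p,q),onz("top",*q,130),onz("side",*p,130))
# sheet corners: yellow strips corners on table z~0 : top vs side
t=cv2.imread("pics/top0.png");s=cv2.imread("pics/side0.png")
for n,p in(("top",(121,116)),("side",(399,174)),("top",(510,111)),("side",(578,405)),("top",(106,423)),("side",(163,200))): print(n,onz(n,*p,0))
print(onz("top",308,317,60),onz("side",258,263,60), "jar cap")
```

```text
(array([552.9, 293.2, 125.5]), np.float64(4.541728224600014)) [549.9 292.1 130. ] [553.6 284.8 130. ]
(array([535.9, 145.9, 122.5]), np.float64(1.4435581420469703)) [534.2 144.9 130. ] [534.3 133.  130. ]
top [908.5 492.1   0. ]
side [903.8 479.8   0. ]
top [ 907.  -507.2    0. ]
side [ 907.7 -479.8    0. ]
top [166.3 491.    0. ]
side [169.9 499.8   0. ]
[393.9  25.5  60. ] [396.5  21.6  60. ] jar cap
```

```bash
cat >> h.py <<'E'
def move(p0,r0,p1,r1):
    A=R.from_euler("xyz",r0,degrees=True); B=R.from_euler("xyz",r1,degrees=True)
    print("row",np.round((A.inv()*B).as_rotvec(degrees=True),2),np.round(A.inv().apply(np.subtract(p1,p0)),1))
E
python3 - <<'E'
from h import *
move([150.489,554.974,213.976],[180,0,164.83],[542,218.5,180],[180,0,83.8])
E
```

```text
row [ 0.   -0.   81.03] [-465.9 -222.3   34. ]
```

carry_out(
  commands=[
    [0,0,81,-465.9,-222.3,0,0.1],
    [0,0,81,-465.9,-222.3,0,0.1],
    [0,0,81,-465.9,-222.3,0,0.1],
    [0,0,81,-465.9,-222.3,0,0.1],
    [0,0,81,-465.9,-222.3,0,0.1],
    [0,0,81,-465.9,-222.3,0,0.1],
    [0,0,81,-465.9,-222.3,0,0.1],
    [0,0,81,-465.9,-222.3,0,0.1],
    [0,0,81,-465.9,-222.3,0,0.1],
    [0,0,81,-465.9,-222.3,34,0.1],
    [0,0,81,-465.9,-222.3,34,0.1],
    [0,0,81,-465.9,-222.3,34,0.1],
    [0,0,81,-465.9,-222.3,34,0.1],
    [0,0,81,-465.9,-222.3,34,0.1],
    [0,0,81,-465.9,-222.3,34,0.1],
  ],
  force=10,
)

```text
time_s: 1.6
ee_pos: [541.4, 219.6, 180.8]
ee_rot: [179.9, -0.0, 83.9]
force: [0.3, 0.0, -0.4]
gripper_width: 50.2
gripper_force: 0.0
```

Run:
```python
from h import *
s=state();print(s["time_s"],s["ee_pos"],s["ee_rot"],s["gripper_width"])
t=grab_frame("top")[:,:,::-1];d=grab_frame("side")[:,:,::-1]
a=np.hstack([crop(t,165,180,100,100,4),crop(d,250,110,100,140,2.857)[:, :] if 0 else crop(d,255,120,100,100,4)])
cv2.imwrite("pics/c2.png",cv2.convertScaleAbs(a,alpha=1.3))
print(proj("top",s["ee_pos"]),proj("side",s["ee_pos"]))
```

```text
1.6 [541.43510635 219.59648979 180.79567487] [ 1.79942473e+02 -4.99366083e-02  8.39222724e+01] 50.191873161885844
[210.02787758 246.26282733] [300.95213016 171.43980389]
```

View pics/c2.png

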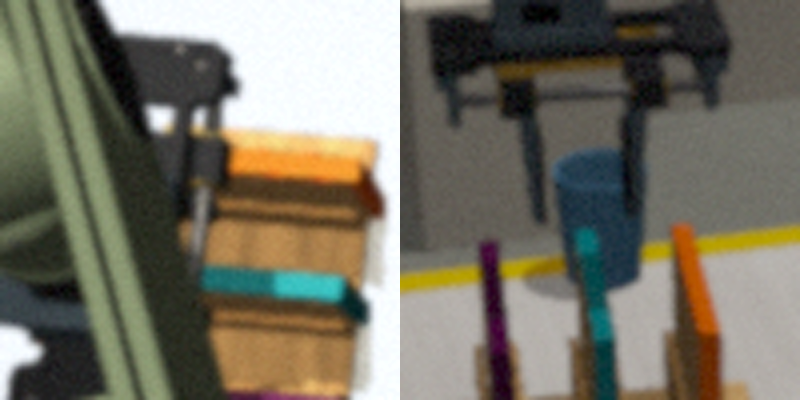

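The fingers straddle the panel: tips at (290,174) and (313,172) in the side view, with the teal top edge at about (302,177) between them. Calibration agrees to about 2 px. Descending and gripping.

carry_out(
  commands=[
    [0,0,0,0,0,25,0.1],
    [0,0,0,0,0,50,0.1],
    [0,0,0,0,0,70,0.1],
    [0,0,0,0,0,80,0.1],
    [0,0,0,0,0,80,0.1],
    [0,0,0,0,0,80,-0.3],
    [0,0,0,0,0,80,-0.5],
    [0,0,0,0,0,80,-0.6],
    [0,0,0,0,0,80,-1],
    [0,0,0,0,0,80,-1],
    [0,0,0,0,0,80,-1],
    [0,0,0,0,0,80,-1],
    [0,0,0,0,0,80,-1],
  ],
  force=15,
)

```text
time_s: 3.0
ee_pos: [542.8, 218.5, 100.4]
ee_rot: [179.9, -0.0, 83.8]
force: [1.7, -0.4, 1.2]
gripper_width: 14.2
gripper_force: 15.0
```

carry_out(
  commands=[
    [0,0,0,0,0,-10,-1],
    [0,0,0,0,0,-25,-1],
    [0,0,0,0,0,-45,-1],
    [0,0,0,0,0,-70,-1],
    [0,0,0,0,0,-100,-1],
    [0,0,0,0,0,-130,-1],
    [0,0,0,0,0,-160,-1],
    [0,0,0,0,0,-180,-1],
    [0,0,0,0,0,-190,-1],
    [0,0,0,0,0,-190,-1],
  ],
)

```text
time_s: 4.0
ee_pos: [541.7, 218.6, 290.8]
ee_rot: [180.0, -0.0, 83.8]
force: [0.5, 0.4, -2.6]
gripper_width: 13.9
gripper_force: 15.0
```

Run:
```python
from h import *
s=state();print(s["time_s"],s["ee_pos"],s["ee_rot"],s["gripper_width"],s["force"])
d=grab_frame("side")[:,:,::-1]
cv2.imwrite("pics/c3.png",cv2.convertScaleAbs(crop(d,240,60,130,130,4),alpha=1.4))
```

```text
4.0 [541.72247491 218.6477981  290.76249745] [ 1.79977398e+02 -4.59475296e-02  8.38286030e+01] 13.91063212881831 [ 0.53914895  0.40807603 -2.56650962]
```

View pics/c3.png

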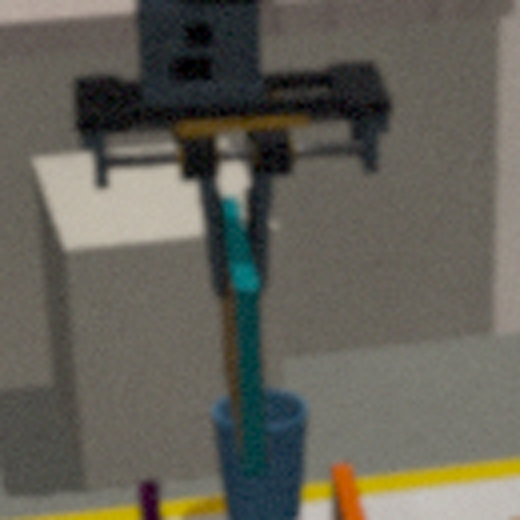

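The panel hangs plumb between the fingers: top edge zoom (240,270), bottom (250,470). Next I'll refine the easel's yaw with edge line fits.

Run:
```python
from h import *
t=cv2.imread("pics/top0.png"); S=cv2.GaussianBlur(cv2.cvtColor(t,cv2.COLOR_BGR2HSV)[:,:,1].astype(np.float32),(3,3),0)
def edge(c0,c1,r0,r1,sgn,skip=()):
    pts=[]
    for c in range(c0,c1):
        if any(a<=c<=b for a,b in skip): continue
        g=np.diff(S[r0:r1,c])*sgn; k=int(g.argmax())
        if 0<k<len(g)-1: 
            a,b,d=g[k-1:k+2]; k+=.5*(a-d)/(a-2*b+d+1e-9)
        pts.append((c,r0+k+.5))
    p=np.array(pts); f=np.polyfit(*p.T,1); r=p[:,1]-np.polyval(f,p[:,0]); g=abs(r)<.8; f=np.polyfit(*p[g].T,1)
    return f,g.mean(),r[g].std()
for nm,z,a in(("ledge front",45,(368,443,207,217,1,((376,387),(416,436)))),("crossbar rear edge",10,(382,424,278,286,-1)),("crossbar front",10,(388,418,270,279,1))):
    f,g,r=edge(*a); c0,c1=a[0],a[1]; P=onz("top",c0,np.polyval(f,c0),z);Q=onz("top",c1,np.polyval(f,c1),z); d=P-Q
    print(nm,g,r,P.round(1),Q.round(1),"yaw",np.degrees(np.arctan2(-d[0],d[1])))
# corrected side estimate of rail tops (+2.1px bias)
zt=154.9
for p in((338,266.3),(349.2,297.7)): print(onz("side",p[0]-.6,p[1]-2.1,zt))
```

```text
ledge front 1.0 0.08864393098474267 [ 637.7 -121.6   45. ] [ 629.1 -300.7   45. ] yaw -2.7620038533276925
crossbar rear edge 0.8095238095238095 0.22786753348520225 [ 474.1 -152.9   10. ] [ 470.  -254.1   10. ] yaw -2.344811514337716
crossbar front 1.0 0.10143720046362584 [ 490.8 -168.2   10. ] [ 487.7 -240.6   10. ] yaw -2.454983509970845
[ 540.97606139 -156.93090791  154.9       ]
[ 536.64553218 -258.98772301  154.9       ]
```

```bash
cat >> h.py <<'E'
YAW=-2.6; O=np.array([620.9,-209.7,12])
def EF():
    n=R.from_euler("z",YAW,degrees=True).apply([1,0,0]); k=np.array([0,0,1.]); c,s=np.cos(np.pi/6),.5
    return np.array([c*n+s*k,np.cross(k,n),-s*n+c*k]).T
def toolpose(x,y,z):   # easel-frame TCP -> world pose
    E=EF(); M=np.array([E[:,1],E[:,0],-E[:,2]]).T
    return O+E@np.array([x,y,z]),R.from_matrix(M).as_euler("xyz",degrees=True)
def inE(p): return EF().T@(np.asarray(p)-O)
E
python3 - <<'E'
from h import *
p,r=toolpose(28,5,160+90); print(p,r)
move([542,218.5,290],[180,0,83.83],p,r)
E
```

```text
[ 520.47924267 -200.13476764  242.50635095] [1.50000000e+02 1.27222187e-14 8.74000000e+01]
row [-29.99   0.93  -3.49] [-418.5   23.6   47.5]
```

carry_out(
  commands=[
    [0,0,0,-8,0,0,-1],
    [0,0,0,-26,0,0,-1],
    [0,0,0,-52,1,0,-1],
    [-1,0,0,-84,3,0,-1],
    [-3,0,0,-120,5,2,-1],
    [-6,0,-1,-156,8,5,-1],
    [-9,0,-1,-192,10,10,-1],
    [-12,0,-1,-228,12,16,-1],
    [-15,0,-2,-264,14,22,-1],
    [-18,0,-2,-300,16,28,-1],
    [-21,1,-2,-334,18,34,-1],
    [-24,1,-3,-364,20,39,-1],
    [-27,1,-3,-388,22,43,-1],
    [-29,1,-3.5,-405,23,46,-1],
    [-30,0.9,-3.5,-414,23.6,47.5,-1],
    [-30,0.9,-3.5,-418.5,23.6,47.5,-1],
    [-30,0.9,-3.5,-418.5,23.6,47.5,-1],
    [-30,0.9,-3.5,-418.5,23.6,47.5,-1],
  ],
)

```text
time_s: 5.85
ee_pos: [520.1, -200.1, 242.3]
ee_rot: [150.0, 0.0, 87.4]
force: [0.2, 0.0, -2.2]
gripper_width: 14.0
gripper_force: 15.0
```

Run:
```python
from h import *
s=state();print(s["time_s"],s["ee_pos"],s["ee_rot"],s["gripper_width"],s["force"],s["torque"],inE(s["ee_pos"]))
d=grab_frame("side")[:,:,::-1]; t=grab_frame("top")[:,:,::-1]
cv2.imwrite("pics/c4.png",cv2.convertScaleAbs(np.hstack([crop(d,290,180,130,190,3),crop(t,340,170,130,190,3)]),alpha=1.4))
```

```text
5.85 [ 520.13094866 -200.06132002  242.32835048] [1.50032969e+02 2.74577763e-02 8.74056395e+01] 14.019180523555521 [ 0.16797382  0.03725797 -2.16632794] [-0.00321946  0.58097751  0.02575531] [ 27.6067934    5.05757235 250.02148071]
```

View pics/c4.png

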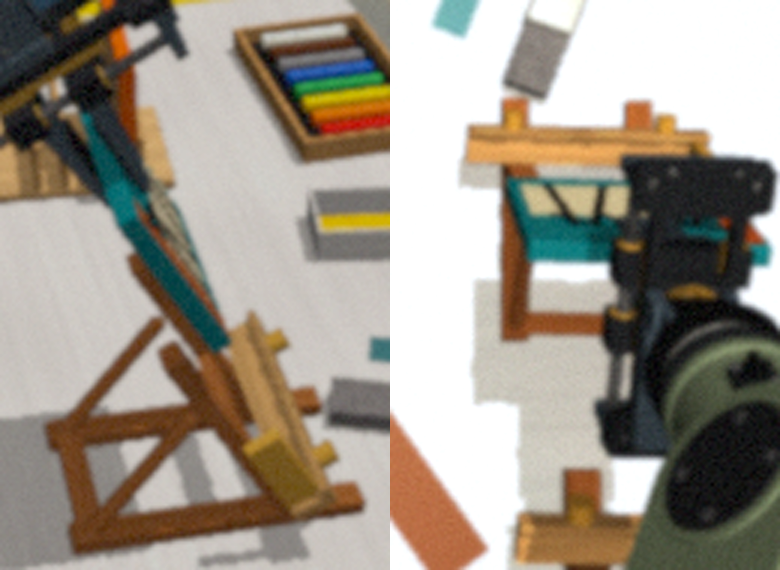

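carry_out(
  commands=[
    [0,0,0,5,0,10,-1],
    [0,0,0,5,0,28,-1],
    [0,0,0,5,0,46,-1],
    [0,0,0,5,0,62,-1],
    [0,0,0,5,0,75,-1],
    [0,0,0,5,0,83,-1],
    [0,0,0,5,0,85,-1],
    [0,0,0,5,0,85,-1],
    [0,0,0,5,0,85,-1],
  ],
)

```text
time_s: 6.85
ee_pos: [563.3, -197.2, 169.5]
ee_rot: [149.9, 0.1, 87.4]
force: [0.5, -0.7, -2.0]
gripper_width: 13.6
gripper_force: 15.0
```

carry_out(
  commands=[
    [0,0,0,0,-3,0,-1],
    [0,0,0,0,-6,0,-1],
    [0,0,0,0,-9,0,-1],
    [0,0,0,0,-12,0,-1],
    [0,0,0,0,-14,0,-1],
    [0,0,0,0,-15,0,-1],
    [0,0,0,0,-15,0,-1],
  ],
)

```text
time_s: 7.55
ee_pos: [550.0, -196.5, 161.2]
ee_rot: [150.0, 0.0, 87.4]
force: [0.7, 0.6, -2.1]
gripper_width: 14.0
gripper_force: 15.0
```

```bash
cat >> h.py <<'E'
def rep():
    s=state(); E=EF(); np.set_printoptions(precision=2,suppress=True)
    print(s["time_s"],"E",inE(s["ee_pos"]),"F_E",E.T@s["force"],"T_E",E.T@s["torque"],"rot",s["ee_rot"],"w",s["gripper_width"],s["gripper_force"])
E
python3 -c "from h import *;rep()"
```

```text
7.55 E [ 12.75   9.95 164.94] F_E [-0.49  0.58 -2.18] T_E [-0.03  0.52  0.01] rot [150.     0.03  87.39] w 13.961932947712048 14.999894052743912
```

carry_out(
  commands=[
    [0,0,0,0,-1.5,0,-1],
    [0,0,0,0,-3,0,-1],
    [0,0,0,0,-4,0,-1],
    [0,0,0,0,-4,0,-1],
    [0,0,0,0,-4,0,-1],
  ],
)

```text
time_s: 8.05
ee_pos: [546.7, -196.4, 159.3]
ee_rot: [150.0, 0.0, 87.4]
force: [0.4, -0.4, -2.1]
gripper_width: 14.1
gripper_force: 15.0
```

```bash
python3 -c "from h import *;rep()"
```

```text
8.05 E [  8.94   9.95 164.95] F_E [-0.67 -0.37 -2.  ] T_E [-0.12  0.6   0.05] rot [149.99   0.03  87.4 ] w 14.079038167345756 14.99978318810463
```

carry_out(
  commands=[
    [0,0,0,0,-1,0,-1],
    [0,0,0,0,-1,0,-1],
    [0,0,0,0,-1,0,-1],
  ],
)

```text
time_s: 8.35
ee_pos: [546.4, -196.5, 159.3]
ee_rot: [149.9, 0.0, 87.4]
force: [3.3, 0.8, -0.8]
gripper_width: 13.9
gripper_force: 15.0
```

```bash
python3 -c "from h import *;rep()"
```

```text
8.35 E [  8.72   9.8  165.05] F_E [ 2.43  0.97 -2.29] T_E [ 0.13  0.08 -0.05] rot [149.91   0.04  87.37] w 13.920169649351347 15.000313371419907
```

carry_out(
  commands=[
    [0,0,0,0,-1,0,-1],
    [0,0,0,0,-1,0,-1],
    [0,0,0,0,-1,0,-1],
  ],
)

```text
time_s: 8.65
ee_pos: [546.3, -196.6, 159.4]
ee_rot: [149.8, 0.1, 87.4]
force: [6.2, 1.4, -0.8]
gripper_width: 14.2
gripper_force: 15.0
```

```bash
python3 -c "from h import *;rep()"
```

```text
8.65 E [  8.68   9.68 165.21] F_E [ 4.85  1.71 -3.77] T_E [ 0.24 -0.37 -0.05] rot [149.82   0.06  87.35] w 14.202713739804743 14.999958872795105
```

Rails touched at my x≈8.7 (bias +1.7 mm; the contact is soft, about 3 N/mm). I'll back off and lower towards the ledge.

carry_out(
  commands=[
    [0,0,0,0,2,0,-1],
    [0,0,0,0,4.5,0,-1],
    [0,0,0,0,4.5,3,-1],
    [0,0,0,0,4.5,7,-1],
    [0,0,0,0,4.5,11,-1],
    [0,0,0,0,4.5,15,-1],
    [0,0,0,0,4.5,18,-1],
    [0,0,0,0,4.5,20,-1],
    [0,0,0,0,4.5,20,-1],
    [0,0,0,0,4.5,20,-1],
  ],
)

```text
time_s: 9.65
ee_pos: [558.9, -196.9, 143.2]
ee_rot: [150.0, 0.0, 87.4]
force: [0.2, 0.4, -2.1]
gripper_width: 14.0
gripper_force: 15.0
```

```bash
python3 -c "from h import *;rep()"
```

```text
9.65 E [ 11.48   9.93 144.92] F_E [-0.85  0.4  -1.93] T_E [-0.08  0.64  0.02] rot [149.99   0.03  87.4 ] w 13.952093189019038 14.99987080693245
```

carry_out(
  commands=[
    [0,0,0,0,0,1,-1],
    [0,0,0,0,0,2,-1],
    [0,0,0,0,0,3,-1],
    [0,0,0,0,0,4,-1],
    [0,0,0,0,0,4,-1],
  ],
)

```text
time_s: 10.15
ee_pos: [560.8, -197.0, 139.6]
ee_rot: [150.0, 0.0, 87.4]
force: [-0.1, 0.3, -2.4]
gripper_width: 14.2
gripper_force: 15.0
```

```bash
python3 -c "from h import *;rep()"
```

```text
10.15 E [ 11.33   9.98 140.81] F_E [-1.28  0.31 -1.99] T_E [-0.02  0.58  0.02] rot [150.     0.02  87.4 ] w 14.223424247504528 14.999811351299286
```

carry_out(
  commands=[
    [0,0,0,0,0,1,-1],
    [0,0,0,0,0,2,-1],
    [0,0,0,0,0,3,-1],
    [0,0,0,0,0,4,-1],
  ],
)

```text
time_s: 10.55
ee_pos: [562.9, -197.1, 136.2]
ee_rot: [150.0, 0.0, 87.4]
force: [0.4, 0.6, -1.3]
gripper_width: 13.9
gripper_force: 15.0
```

carry_out(
  commands=[
    [0,0,0,0,0,1,-1],
    [0,0,0,0,0,2,-1],
    [0,0,0,0,0,2,-1],
  ],
)

```text
time_s: 10.85
ee_pos: [563.9, -197.1, 134.4]
ee_rot: [150.0, 0.0, 87.4]
force: [-0.1, -0.5, -1.5]
gripper_width: 13.8
gripper_force: 15.0
```

```bash
python3 -c "from h import *;rep()"
```

```text
10.85 E [ 11.36   9.98 134.8 ] F_E [-0.86 -0.47 -1.28] T_E [-0.08  0.57  0.05] rot [150.     0.03  87.41] w 13.83229593420225 14.999800622463226
```

carry_out(
  commands=[
    [0,0,0,0,0,1,-1],
    [0,0,0,0,0,2,-1],
    [0,0,0,0,0,2,-1],
  ],
)

```text
time_s: 11.15
ee_pos: [564.8, -197.2, 132.7]
ee_rot: [150.0, 0.0, 87.4]
force: [-0.1, -0.1, -1.6]
gripper_width: 13.9
gripper_force: 15.0
```

carry_out(
  commands=[
    [0,0,0,0,0,1,-1],
    [0,0,0,0,0,2,-1],
    [0,0,0,0,0,2,-1],
  ],
)

```text
time_s: 11.45
ee_pos: [565.8, -197.2, 130.9]
ee_rot: [150.0, 0.0, 87.4]
force: [0.5, 0.6, -2.1]
gripper_width: 14.0
gripper_force: 15.0
```

```bash
python3 -c "from h import *;rep()"
```

```text
11.45 E [ 11.34   9.97 130.8 ] F_E [-0.67  0.65 -2.04] T_E [-0.12  0.6   0.06] rot [150.     0.02  87.4 ] w 13.970278014616293 14.999700486660004
```

Panel bottom is now at about z 40.5. Continuing down.

carry_out(
  commands=[
    [0,0,0,0,0,1,-1],
    [0,0,0,0,0,2,-1],
    [0,0,0,0,0,2,-1],
  ],
)

```text
time_s: 11.75
ee_pos: [566.8, -197.2, 129.2]
ee_rot: [150.0, 0.0, 87.4]
force: [0.6, -0.3, -2.0]
gripper_width: 14.0
gripper_force: 15.0
```

carry_out(
  commands=[
    [0,0,0,0,0,1,-1],
    [0,0,0,0,0,2,-1],
    [0,0,0,0,0,2,-1],
  ],
)

```text
time_s: 12.05
ee_pos: [567.8, -197.3, 127.5]
ee_rot: [150.0, 0.0, 87.4]
force: [-0.3, 0.8, -1.3]
gripper_width: 13.7
gripper_force: 15.0
```

```bash
python3 -c "from h import *;rep()"
```

```text
12.05 E [ 11.34   9.98 126.8 ] F_E [-0.97  0.8  -0.98] T_E [-0.14  0.61  0.01] rot [150.     0.02  87.4 ] w 13.674877530335069 14.999970942735672
```

carry_out(
  commands=[
    [0,0,0,0,0,1,-1],
    [0,0,0,0,0,2,-1],
    [0,0,0,0,0,2,-1],
  ],
)

```text
time_s: 12.35
ee_pos: [568.9, -197.4, 125.9]
ee_rot: [150.0, 0.0, 87.4]
force: [0.1, -0.6, -2.2]
gripper_width: 13.8
gripper_force: 15.0
```

```bash
python3 -c "from h import *;rep()"
```

```text
12.35 E [ 11.45   9.95 124.86] F_E [-0.98 -0.62 -1.96] T_E [-0.06  0.6   0.03] rot [149.99   0.03  87.4 ] w 13.802911073015688 14.999906569719315
```

carry_out(
  commands=[
    [0,0,0,0,0,1,-1],
    [0,0,0,0,0,2,-1],
    [0,0,0,0,0,2,-1],
  ],
)

```text
time_s: 12.65
ee_pos: [569.3, -197.4, 125.9]
ee_rot: [149.9, 0.1, 87.4]
force: [-12.1, 1.0, 11.4]
gripper_width: 13.9
gripper_force: 15.0
```

```bash
python3 -c "from h import *;rep()"
```

```text
12.65 E [ 11.78   9.94 124.67] F_E [-4.83  0.5  15.93] T_E [-0.15  1.24  0.  ] rot [149.91   0.06  87.43] w 13.912381363062044 15.014292597770691
```

Ledge floor found: contact at TCP z 124.7, so h≈34. I'll relieve to light contact, ease back onto the rails and slide towards the stop.

carry_out(
  commands=[
    [0,0,0,0,0,-1,-1],
    [0,0,0,0,0,-1.9,-1],
    [0,0,0,0,-1,-1.9,-1],
    [0,0,0,0,-2,-1.9,-1],
    [0,0,0,0,-3,-1.9,-1],
    [0,0,0,0,-3,-1.9,-1],
    [0,0,0,0,-3,-1.9,-1],
  ],
)

```text
time_s: 13.35
ee_pos: [566.6, -197.4, 124.4]
ee_rot: [150.0, 0.0, 87.4]
force: [2.1, 0.2, -2.2]
gripper_width: 13.9
gripper_force: 15.0
```

```bash
python3 -c "from h import *;rep()"
```

```text
13.35 E [  8.78   9.85 124.74] F_E [ 0.76  0.27 -2.95] T_E [-0.02  0.25 -0.04] rot [149.96   0.03  87.38] w 13.886815006654599 14.997816681861877
```

carry_out(
  commands=[
    [0,0,0,-1.5,0,0,-1],
    [0,0,0,-3,0,0,-1],
    [0,0,0,-4.5,0,0,-1],
    [0,0,0,-6,0,0,-1],
    [0,0,0,-7,0,0,-1],
    [0,0,0,-7,0,0,-1],
  ],
)

```text
time_s: 13.95
ee_pos: [566.2, -204.6, 124.5]
ee_rot: [150.0, 0.0, 87.4]
force: [1.9, 0.7, -1.1]
gripper_width: 13.8
gripper_force: 15.0
```

Run:
```python
from h import *
rep()
d=grab_frame("side")[:,:,::-1]
cv2.imwrite("pics/c5.png",cv2.convertScaleAbs(crop(d,300,240,110,110,5),alpha=1.4))
```

```text
13.95 E [  8.73   2.61 124.91] F_E [ 1.11  0.82 -1.88] T_E [ 0.18  0.04 -0.1 ] rot [149.96   0.05  87.37] w 13.752594373382092 14.998238235712051
```

View pics/c5.png

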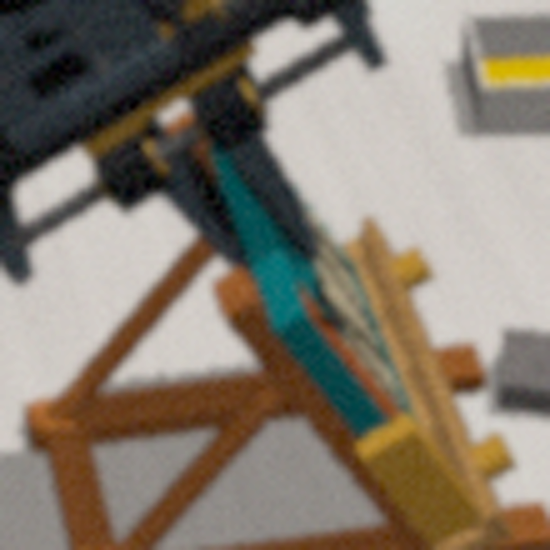

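The panel is on the ledge, against the rails, just short of the stop (stop top edge about zoom (390,435)). Continuing the slide.

carry_out(
  commands=[
    [0,0,0,-1,0,0,-1],
    [0,0,0,-2,0,0,-1],
    [0,0,0,-3,0,0,-1],
    [0,0,0,-3,0,0,-1],
  ],
)

```text
time_s: 14.4
ee_pos: [566.0, -207.4, 124.5]
ee_rot: [150.0, 0.0, 87.4]
force: [4.5, 1.7, 1.3]
gripper_width: 13.8
gripper_force: 15.0
```

carry_out(
  commands=[
    [0,0,0,-1,0,0,-1],
    [0,0,0,-1.5,0,0,-1],
    [0,0,0,-1.5,0,0,-1],
  ],
)

```text
time_s: 14.7
ee_pos: [566.0, -208.9, 124.5]
ee_rot: [150.0, 0.0, 87.4]
force: [3.8, 1.8, 0.2]
gripper_width: 13.9
gripper_force: 15.0
```

```bash
python3 -c "from h import *;rep()"
```

```text
14.7 E [  8.71  -1.66 124.91] F_E [ 3.35  1.94 -1.66] T_E [ 0.53 -0.31 -0.13] rot [149.96   0.04  87.39] w 13.866591234633118 14.999044239521027
```

carry_out(
  commands=[
    [0,0,0,-1,0,0,-1],
    [0,0,0,-1.5,0,0,-1],
    [0,0,0,-1.5,0,0,-1],
  ],
)

```text
time_s: 15.0
ee_pos: [565.9, -210.4, 124.5]
ee_rot: [150.0, 0.0, 87.4]
force: [4.2, 2.3, 0.7]
gripper_width: 14.0
gripper_force: 15.0
```

```bash
python3 -c "from h import *;rep()"
```

```text
15.0 E [  8.71  -3.15 124.9 ] F_E [ 3.91  2.46 -1.46] T_E [ 0.54 -0.36 -0.16] rot [149.96   0.04  87.39] w 13.95384887690537 14.999230653047562
```

carry_out(
  commands=[
    [0,0,0,-1,0.7,0,-1],
    [0,0,0,-1.5,0.7,0,-1],
    [0,0,0,-1.5,0.7,0,-1],
  ],
)

```text
time_s: 15.3
ee_pos: [565.9, -211.9, 124.4]
ee_rot: [150.0, 0.0, 87.4]
force: [1.9, 0.8, -0.9]
gripper_width: 14.3
gripper_force: 15.0
```

```bash
python3 -c "from h import *;rep()"
```

```text
15.3 E [  8.75  -4.66 124.76] F_E [ 1.18  0.9  -1.73] T_E [ 0.35 -0.1  -0.08] rot [150.02   0.03  87.4 ] w 14.2535447143788 15.000836849212646
```

carry_out(
  commands=[
    [0,0,0,-1,0,0,-1],
    [0,0,0,-1.5,0,0,-1],
    [0,0,0,-1.5,0,0,-1],
  ],
)

```text
time_s: 15.6
ee_pos: [565.9, -213.3, 124.4]
ee_rot: [150.0, 0.0, 87.4]
force: [2.6, 1.2, -1.4]
gripper_width: 14.1
gripper_force: 15.0
```

```bash
python3 -c "from h import *;rep()"
```

```text
15.6 E [  8.79  -6.1  124.76] F_E [ 1.49  1.36 -2.48] T_E [ 0.23  0.05 -0.09] rot [150.02   0.03  87.41] w 14.093711108859525 14.99995306134224
```

carry_out(
  commands=[
    [0,0,0,-1,0,0,-1],
    [0,0,0,-1.5,0,0,-1],
    [0,0,0,-1.5,0,0,-1],
  ],
)

```text
time_s: 15.9
ee_pos: [565.8, -213.5, 124.5]
ee_rot: [150.1, -0.1, 87.5]
force: [2.0, 5.5, 0.6]
gripper_width: 13.8
gripper_force: 15.0
```

```bash
python3 -c "from h import *;rep()"
```

```text
15.9 E [  8.72  -6.25 124.89] F_E [ 1.8   5.57 -0.33] T_E [ 0.98 -0.25 -0.08] rot [150.06  -0.1   87.47] w 13.819180436840872 15.002111345529556
```

carry_out(
  commands=[
    [0,0,0,-1,0,0,-1],
    [0,0,0,-1,0,0,-1],
    [0,0,0,-1,0,0,-1],
  ],
)

```text
time_s: 16.2
ee_pos: [565.7, -213.6, 124.7]
ee_rot: [150.1, -0.2, 87.5]
force: [2.0, 7.7, 2.4]
gripper_width: 14.1
gripper_force: 15.0
```

```bash
python3 -c "from h import *;rep()"
```

```text
16.2 E [  8.74  -6.37 125.04] F_E [2.64 7.74 1.29] T_E [ 1.49 -0.36 -0.08] rot [150.07  -0.18  87.52] w 14.097579524841994 15.00382885336876
```

Stop contact confirmed at y≈−6.2. I'll relax to light contact and release.

carry_out(
  commands=[
    [0,0,0,1,0,0,-1],
    [0,0,0,1.8,0,0.2,-1],
    [0,0,0,1.8,0,0.3,-1],
    [0,0,0,1.8,0,0.3,-1],
  ],
  force=4,
)

```text
time_s: 16.6
ee_pos: [565.9, -213.6, 124.4]
ee_rot: [150.0, -0.0, 87.4]
force: [-2.1, 3.6, 4.0]
gripper_width: 13.9
gripper_force: 4.0
```

```bash
python3 -c "from h import *;rep()"
```

```text
16.6 E [  8.76  -6.38 124.71] F_E [0.01 3.53 4.61] T_E [ 0.63  0.36 -0.03] rot [150.03  -0.01  87.43] w 13.922310405026568 4.000510945916176
```

carry_out(
  commands=[
    [0,0,0,0,0,0,-0.66],
    [0,0,0,0,0,0,-0.6],
    [0,0,0,0,0,0,-0.5],
    [0,0,0,0,0,0,-0.4],
    [0,0,0,0,0,0,-0.4],
    [0,0,0,0,0,0,-0.4],
    [0,0,0,0,0,0,-0.4],
  ],
)

```text
time_s: 17.3
ee_pos: [566.3, -214.1, 124.4]
ee_rot: [150.0, 0.0, 87.4]
force: [0.2, 0.3, -0.3]
gripper_width: 27.5
gripper_force: 0.0
```

```bash
python3 -c "from h import *;rep()"
```

```text
17.3 E [  9.17  -6.83 124.52] F_E [ 0.03  0.34 -0.35] T_E [-0.1   0.34  0.02] rot [149.99   0.04  87.4 ] w 27.468614754456876 0.0
```

carry_out(
  commands=[
    [0,0,0,0,0,0,-0.2],
    [0,0,0,0,0,0,-0.2],
    [0,0,0,0,0,-5,-0.2],
    [0,0,0,0,0,-15,-0.2],
    [0,0,0,0,0,-30,-0.2],
    [0,0,0,0,0,-50,-0.2],
    [0,0,0,0,0,-80,-0.2],
    [0,0,0,80,0,-120,-0.2],
    [0,0,0,130,0,-150,-0.2],
    [0,0,0,180,0,-160,-0.2],
    [0,0,0,230,0,-160,-0.2],
    [0,0,0,230,0,-160,-0.2],
    [0,0,0,230,0,-160,-0.2],
  ],
)

```text
time_s: 18.6
ee_pos: [496.5, 25.1, 265.8]
ee_rot: [149.7, -0.0, 87.9]
force: [0.4, -0.4, 1.0]
gripper_width: 36.3
gripper_force: 0.0
```

Run:
```python
from h import *
rep()
d=grab_frame("side")[:,:,::-1]; t=grab_frame("top")[:,:,::-1]
cv2.imwrite("pics/c6.png",cv2.convertScaleAbs(np.hstack([crop(d,310,260,100,120,4),crop(t,355,190,100,120,4)]),alpha=1.3))
cv2.imwrite("pics/d6.png",d)
```

```text
18.6 E [ 10.02 228.95 287.3 ] F_E [ 0.85 -0.39  0.69] T_E [-0.07  0.34  0.05] rot [149.7   -0.03  87.93] w 36.31223254727324 0.0
```

View pics/c6.png

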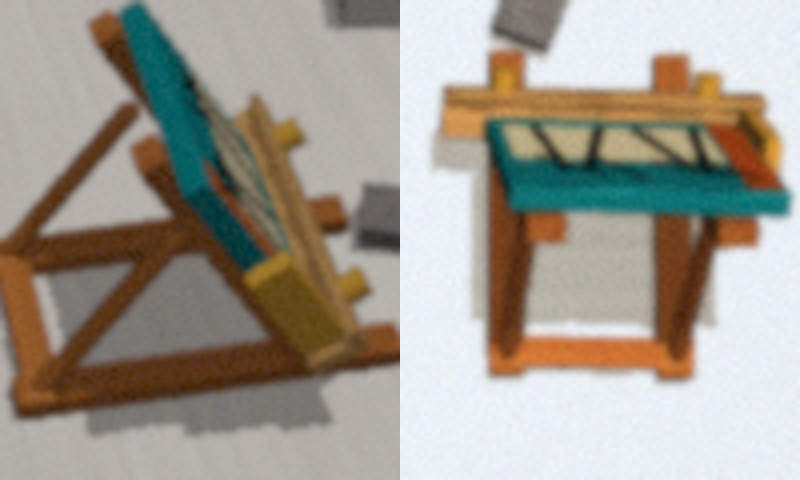

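The panel stands on the ledge, flat on both rails and against the stop, face outward. The top view shows its lower right edge at the stop, about zoom (770,150), and the arm is clear.

```bash
python3 -c "from workcell import workorder;print(workorder.job_done())"
```

```text
the job is handed in; nothing more can be done
None
```

The teal panel now stands on the smaller easel's ledge, painted face outward, flat against both rails and flush with the brass stop; I released it, and the job was handed in at about 18.7 s (no verdict was shown).

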